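# Push the vial rack past the post into the autosampler bay

### The arm

A 6-joint arm with a two-finger parallel gripper is mounted at the origin on the work surface. World frame = base frame: x ahead of the robot, y to its left, z up, the work surface at z = 0. Lengths are in m, angles in rad, forces in N, time in s.
With the tool pointing down it reaches from about 0.275 to 0.975 m from the base axis. Payload 8.4 kg.
Tool frame: the origin (TCP) lies midway between the tips of the shut fingers; the grasp point (between the pads) lies r.pinch_z behind it (r.pinch_z is the distance from the TCP to the grasp point, in m); z points along the fingers, y is the line along which they close (so a half turn about z gives the same grasp; the last joint's range is limited). The gripper opens to 92 mm and grips with 3 to 60 N. Pads are 20 mm wide; open, the fingers measure 128 mm over their backs; the gripper's body (75 mm by 189 mm) begins 69 mm behind the grasp point.
Start: joints at [-1.253, 0.353, 1.633, -0, 1.155, -0.002], TCP at [0.196, -0.593, 0.215] pointing down, gripper open.
Joint ranges: [-2.63, 2.63], [-0.92, 2.1], [0.06, 2.66], [-1.3, 4.44], [0, 2.69], [-3.02, 3.02]. Speed limits (rad/s): [2.22, 2.22, 2.79, 3.14, 3.14, 3.14].

### API

Orientations are given as a 3x3 rotation matrix whose columns are the frame's x, y, z axes.
In Python, from workcell import r gives the robot as it stands. The module is installed in compiled form; this text tells all that it offers.
- The arm moves only by the tool servo_tool, never from a script. Its argument "deltas" is a list of rows, each a list of 2 entries, a list of its own where there are three numbers: the shift along the tool's x, y, z each as a share of 0.03 m, from -1 to 1, then the turn, a rotation vector about the tool's x, y, z each as a share of 8 degrees, from -1 to 1. In form: [[[tx, ty, tz], [rx, ry, rz]], ...]. A call has exactly 5 rows; each row shifts and turns the commanded pose from where the row before left it, along the tool's axes as they then stand; what a row does not reach is not made up. A row lasts 1/10 s, in which the tool goes at most 50 mm and 8.59 degrees, less where a joint would pass 70% of its speed; a pose out of reach is approached as far as the arm can. A call with a number of a shift or a turn outside -1 to 1 is refused whole. A call with a gripper value outside its range is refused whole. "jaw" is the closure, from -1 (fully open) to 1 (shut), set as the call begins (left out, the last holds). The fingers move at their own pace and stop on an object; "newtons" is the grip in N (left out, the last holds). Time passes only in rows, so rows that do not move let the fingers close, or fill a call up. It gives the time, the measured TCP pose, the force, the opening and the grip force at its end, in the units of the state.
- r.state(): the state, without advancing time (a new reading comes with each control period).
- r.grab_frame(name): name is "scene" or "top"; returns (picture, depth): 400x640x3 uint8, red, green, blue; 400x640 float32, m along the optical axis (not along the pixel's ray), 0 where there is no reading.
- r.camera_params(name): a dict with "mtx" (3x3 intrinsics, pixels), "cam_to_world" (4x4, takes a point from camera to world coordinates). Camera axes: x right, y down, z forward; pixel columns grow to the right and rows downward; lengths in m; the calibration is good to about 2 mm. A picture is of the moment at which its call begins. camera_params takes no time and is no camera call.
- r.finish_job(): hands the job in; it is judged then, once.
The state is a dict: "clock": time; "qpos": joint angles; "qvel": joint speeds; "effort": joint torques, N m; "ee_pos": TCP position; "tool_rot": TCP orientation; "ft_force": force on the tool from outside, world axes, zero at the start; "ft_torque": the same for the moment, N m; "finger_gap": opening from 0.0 (shut) to 1.0 (fully open); "grip_force": force on a finger pad.
Only numpy, scipy, OpenCV 4.12 (cv2) and the standard library are available. Lean on these libraries where they do the work, as an engineer would, in place of code of your own. Each camera call takes 0.05 s, during which the arm holds its last target. There are 200 camera calls.

### The job

Push the long vial rack across the bench into the autosampler's loading bay, end first, until its leading end is fully home against the back of the bay; it lies crosswise behind the steel post, so push one end round and then the other to angle it past the post. The samples have settled, so only push the rack along the bench with the fingers: do not lift or tip it. Leave the bottle, jar and beaker where they stand, and finish clear of everything.

Things in the scene. Friction and masses are not known exactly. Their poses are not given: they have to be found in the camera images.
- rack: loose aluminium rack 200 mm long (its x axis), 36 mm wide (y), solid to 32 mm high, with a row of seven capped vials fixed in its top up to 56 mm; 0.28 to 0.56 kg. Origin: centre of its underside, flat on the bench. The same both ways round: either end may go in first. It slides on the bench, and starts roughly crosswise to the bay, beyond the post.
- rack_end_a (a point): middle of the rack's +x end face, 100 mm from the rack's origin, 16 mm above its underside
- rack_end_b (a point): middle of the rack's -x end face, 100 mm from the rack's origin, 16 mm above its underside
- bay: fixed white autosampler (160 x 110 mm, 100 mm high) with a roofless loading bay before it: two parallel steel walls 8 mm thick, 30 mm high, 56 mm apart inside, 150 mm long, their ends flared outwards to 75 mm apart over 25 mm before the mouth. Origin: centre of the mouth, on the bench (the bay's floor). +y points out of the bay, x across it. With the rack home, the rack's origin is at y = -50 mm.
- bay_back (a point): middle of the bay's back stop (the autosampler's front face), 150 mm inside the mouth, 16 mm above the bench; the leading end of a rack that is home touches it and 50 mm of the rack stands out of the mouth
- post: fixed upright steel post, 16 mm diameter, 64 mm high, on a disc foot of 28 mm diameter and 6 mm height. Origin on the bench on its axis. It stands 55 to 75 mm to the bay's -x side of the bay's centre line, 60 to 100 mm in front of the mouth, clear of a rack that lies along the centre line.
- bottle: bystander: amber screw-cap bottle, 62 mm diameter, 130 mm tall, loose, origin at the centre of its underside; to be left alone
- jar: bystander: clear jar with white lid, 60 mm diameter, 75 mm tall, loose, origin at the centre of its underside; to be left alone
- beaker: bystander: open white beaker, 64 mm diameter, 80 mm tall, loose, origin at the centre of its underside; to be left alone
Not all that is in view belongs to the job. Several things have the shape of the rack; the one meant has the colours described above.

How it is judged:
On the way, in this order (a step that is already met when the one before it is completed fails the run):
1. the rack's leading end is inside the mouth of the bay (((y of rack_end_a in the frame of bay below -0.01 m and x of rack_end_a in the frame of bay between -0.028 and 0.028 m) or (y of rack_end_b in the frame of bay below -0.01 m and x of rack_end_b in the frame of bay between -0.028 and 0.028 m))), for 0.05 s.
2. the rack is home in the bay (y of rack in the frame of bay below -0.044 m and x of rack in the frame of bay between -0.014 and 0.014 m and angle between the x axis of rack and the y axis of bay, either way round below 0.15 rad), for 0.2 s.
At the end, for the whole second after the job is handed in: The rack lies flat and still on the bench between the bay's side walls, along the bay (within 0.15 rad), its origin within 14 mm of the centre line and its leading end within 6 mm of the back stop (all of step 2 and height (world z) of rack below 0.004 m and angle between rack's own z axis and vertical below 0.05 rad and linear speed of rack below 0.01 m/s and angular speed of rack below 0.1 rad/s); the robot touches nothing.
It fails at once if the rack is lifted or tipped (more than 8 mm, or 0.1 rad) (height (world z) of rack above 0.008 m or angle between rack's own z axis and vertical above 0.1 rad).
It fails at once if the bottle is moved by more than 20 mm or tipped (distance of bottle from where it was at the start of the episode above 0.02 m or angle between bottle's own z axis and vertical above 0.25 rad).
It fails at once if the jar is moved by more than 20 mm or tipped (distance of jar from where it was at the start of the episode above 0.02 m or angle between jar's own z axis and vertical above 0.25 rad).
It fails at once if the beaker is moved by more than 20 mm or tipped (distance of beaker from where it was at the start of the episode above 0.02 m or angle between beaker's own z axis and vertical above 0.25 rad).
It also fails if it takes over 72 s, if anything falls off the work surface, if the arm or the gripper's body presses on something with over 40 N, if the wrist force passes 120 N, or if a joint passes its speed limit or range.

## Working session

There is one attempt and no reset: what is moved stays moved. The work goes in short steps, Python scripts to look and compute and a tool call to move; the robot and the scene stay as the last step left them, time stands still between calls to the robot, and variables do not carry over. Pictures are saved under pics/ and viewed, at most 10 in all, crops included, and the job is handed in when it is done.

Besides the shell and the picture viewer there is one more tool, called after "Request:" as name(argument=value, ...), one argument or row to a line, values as JSON. servo_tool: Moves the arm, as the interface text tells. Its arguments: {"type":"object","properties":{"deltas":{"type":"array"},"jaw":{"type":"number"},"newtons":{"type":"number"}},"required":["deltas"]}

```bash
ls; mkdir -p pics
cat > h.py <<'E'
import numpy as np, cv2
from workcell import r
def cam(n):
    p=r.camera_params(n); return np.array(p["mtx"]),np.array(p["cam_to_world"])
def ray(n,u,v,z):
    K,T=cam(n); d=T[:3,:3]@np.linalg.solve(K,[u,v,1.]); o=T[:3,3]
    return o+d*(z-o[2])/d[2]
def pts(n,depth):
    K,T=cam(n); v,u=np.mgrid[:400,:640]
    c=np.stack([(u-K[0,2])/K[0,0]*depth,(v-K[1,2])/K[1,1]*depth,depth],-1)
    return c@T[:3,:3].T+T[:3,3]
def proj(n,P):
    K,T=cam(n); c=np.linalg.inv(T)@np.append(P,1); q=K@c[:3]; return q[:2]/q[2]
E
python3 - <<'E'
from h import *
s=r.state(); print(s["clock"],s["ee_pos"],s["tool_rot"],r.pinch_z)
out=[]
for n in("top","scene"):
    im,d=r.grab_frame(n); np.save(n+"0",d); cv2.imwrite(f"pics/{n}0.png",im[:,:,::-1]); print(n,cam(n)[1][:3].round(3).tolist(),cam(n)[0].tolist())
E
```

```text
pics
0.0 [ 0.19630943 -0.59286035  0.21386937] [[ 9.49315222e-01  3.14325346e-01 -4.30674490e-04]
 [ 3.14325641e-01 -9.49314333e-01  1.29945057e-03]
 [-3.95215749e-07 -1.36896024e-03 -9.99999063e-01]] 0.0187
top [[0.006, -0.987, 0.159, 0.391], [-1.0, -0.005, 0.007, 0.007], [-0.006, -0.159, -0.987, 1.282]] [[514.1491845671817, 0.0, 319.50450419685376], [0.0, 514.1491845671817, 196.08488911247917], [0.0, 0.0, 1.0]]
scene [[0.649, 0.481, -0.589, 1.222], [0.76, -0.432, 0.486, -0.507], [-0.021, -0.763, -0.646, 0.736]] [[483.3971324129375, 0.0, 326.65291306242744], [0.0, 483.3971324129375, 202.63703030880026], [0.0, 0.0, 1.0]]
```

View pics/top0.png

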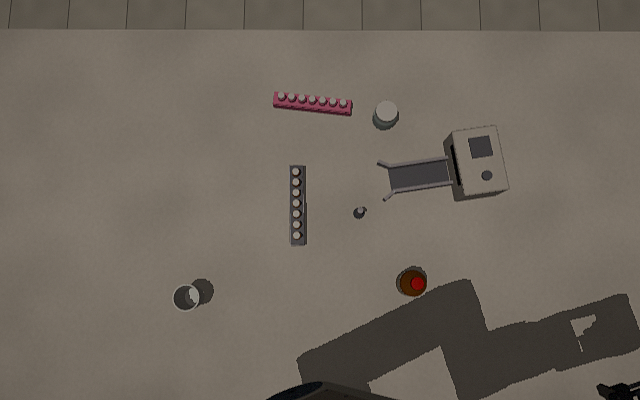

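View pics/scene0.png

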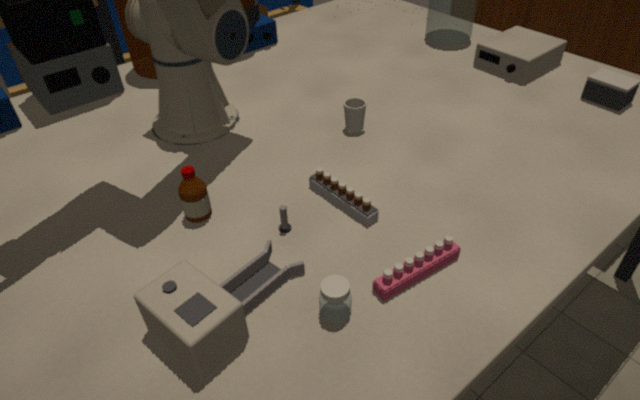

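Candidates in the top view are the grey rack at (297,205) and the pink rack at (313,103). The grey aluminium rack fits the description. The post is at (360,212) and the bay mouth at about (388,180), opening to the left. I'll check with a crop and measure.

Run:
```python
from h import *
im=cv2.imread("pics/top0.png"); d=np.load("top0.npy"); P=pts("top",d)
cv2.imwrite("pics/crop.png",cv2.resize(im[90:290,270:520],None,fx=3,fy=3,interpolation=cv2.INTER_CUBIC))
z=P[...,2]; print("table z",np.median(z[100:250,200:260]))
def reg(name,u0,u1,v0,v1,zl,zh):
    m=np.zeros(z.shape,bool); m[v0:v1,u0:u1]=True; m&=(z>zl)&(z<zh)&(d>0)
    q=P[m]; rc=cv2.minAreaRect((q[:,:2]*1000).astype(np.float32)); print(name,len(q),"mean",q.mean(0).round(4),"rect",np.round(rc[0],1),np.round(rc[1],1),round(rc[2],2),"z",q[:,2].min().round(3),q[:,2].max().round(3))
    return q
reg("rack",280,320,155,255,.024,.07)
reg("rackbody",280,320,155,255,.024,.038)
reg("post",345,375,198,225,.05,.075)
reg("foot",345,375,198,225,.003,.075)
reg("auto",435,520,110,210,.085,.11)
for nm,a in dict(jar=(365,405,90,130,.06,.09),bottle=(390,435,260,300,.06,.15),beaker=(165,205,280,315,.06,.09),pink=(265,360,85,120,.024,.04)).items(): reg(nm,*a)
w=reg("walls",370,450,145,210,.02,.035)
m=np.zeros(z.shape,bool); m[145:210,370:450]=True; m&=(z>.02)&(z<.036)
np.set_printoptions(suppress=True)
for side,(a,b) in dict(up=(145,178),low=(178,210)).items():
    mm=m.copy(); mm[:a]=0; mm[b:]=0; q=P[mm]; s=q[(q[:,1]<np.quantile(q[:,1],.75))]
    print(side,"line fit inner straight",cv2.fitLine(s[:,:2].astype(np.float32),cv2.DIST_HUBER,0,.001,.001).ravel(), "ymin/max",q[:,1].min(),q[:,1].max(), "end x",q[q[:,1]>q[:,1].max()-.004].mean(0))
```

```text
table z -0.001393198778105731
rack 1126 mean [0.5687 0.0722 0.0371] rect [571.7  72.8] [199.8  35.8] 1.54 z 0.024 0.062
rackbody 768 mean [0.5673 0.0721 0.0301] rect [571.7  72.8] [199.8  35.8] 1.54 z 0.024 0.037
post 36 mean [ 0.5535 -0.0814  0.0618] rect [553.9 -81.9] [13.6 14.5] 2.31 z 0.054 0.069
foot 126 mean [ 0.5529 -0.0842  0.0245] rect [558.9 -89.4] [66.  63.1] 4.42 z 0.003 0.069
auto 3147 mean [ 0.668  -0.3606  0.0982] rect [ 670.4 -361.9] [160.7 112.1] 9.31 z 0.085 0.108
jar 377 mean [ 0.7961 -0.1463  0.0729] rect [ 796.8 -146.4] [51.5 52.8] 59.52 z 0.061 0.079
bottle 591 mean [ 0.3825 -0.1969  0.0975] rect [ 383.2 -201.5] [59.5 60.3] 1.66 z 0.06 0.133
beaker 242 mean [0.3456 0.3256 0.0745] rect [346.9 322.4] [61.1 63.4] 0.75 z 0.06 0.084
pink 683 mean [0.83   0.0359 0.0304] rect [834.3  36.8] [199.7  36.9] 83.51 z 0.024 0.04
walls 558 mean [ 0.6524 -0.2241  0.0277] rect [ 654.9 -222.5] [101.9 184.9] 13.75 z 0.02 0.035
up line fit inner straight [ 0.1792964  -0.9837951   0.6841451  -0.24577543] ymin/max -0.3080863195849166 -0.12803547647198907 end x [ 0.68113054 -0.1300009   0.02812699]
low line fit inner straight [ 0.15818623 -0.9874093   0.61898756 -0.24434134] ymin/max -0.30580694147675724 -0.1437698186432861 end x [ 0.58768813 -0.14524754  0.02877716]
```

View pics/crop.png

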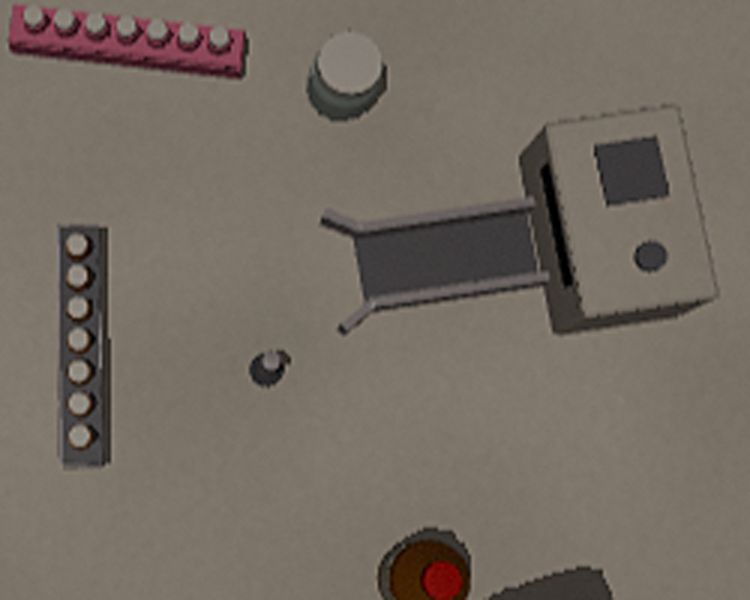

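The close crop shows the grey aluminium rack at top-view (297,205), the post at (360,212) and the bay with its mouth at left, so the choice is confirmed.

All positions below are in the bay frame:
- **Rack:** the centre is at (-26, 240) mm, nearly crosswise.
- **Post:** it is at (-69, 90) mm.
- **Plan:**
  1. End-push the rack about 95 mm along +x.
  2. Side-push with the open fingers, pivoting it clockwise about 82° around a point near its -x end.
  3. Push the trailing end home.

I'll start by shutting the jaw, turning the tool y axis to the rack's axis and travelling there.

Request:
servo_tool(
  deltas=[
    [[0, 0, 0], [0, 0, -1]],
    [[0, 0, 0], [0, 0, -1]],
    [[0, 0, 0], [0, 0, -1]],
    [[0, 0, 0], [0, 0, -1]],
    [[0, 0, 0], [0, 0, -1]],
  ],
  jaw=1,
  newtons=10,
)

```text
clock: 0.6
ee_pos: [0.1964, -0.593, 0.2142]
tool_rot: [[0.52, 0.854, -0.0], [0.854, -0.52, 0.001], [0.001, -0.001, -1.0]]
ft_force: [-0.6, -0.3, 0.9]
finger_gap: 0.587
grip_force: 0.0
```

Request:
servo_tool(
  deltas=[
    [[0, 0, 0], [0, 0, -1]],
    [[0, 0, 0], [0, 0, -1]],
    [[0, 0, 0], [0, 0, -1]],
    [[0, 0, 0], [0, 0, -1]],
    [[0, 0, 0], [0, 0, -0.15]],
  ],
)

```text
clock: 1.1
ee_pos: [0.1964, -0.593, 0.2142]
tool_rot: [[-0.029, 1.0, -0.0], [1.0, 0.029, 0.001], [0.001, -0.0, -1.0]]
ft_force: [-0.1, -0.6, -0.3]
finger_gap: 0.152
grip_force: 0.0
```

Request:
servo_tool(
  deltas=[
    [[1, 0.3, 0], [0, 0, 0]],
    [[1, 0.3, 0], [0, 0, 0]],
    [[1, 0.3, 0], [0, 0, 0]],
    [[1, 0.3, 0], [0, 0, 0]],
    [[1, 0.3, 0], [0, 0, 0]],
  ],
)

```text
clock: 1.6
ee_pos: [0.2376, -0.4408, 0.2144]
tool_rot: [[-0.023, 1.0, -0.0], [1.0, 0.023, 0.0], [0.0, -0.0, -1.0]]
ft_force: [0.9, -0.6, 0.7]
finger_gap: 0.007
grip_force: 0.0
```

Request:
servo_tool(
  deltas=[
    [[1, 0.3, 0], [0, 0, 0]],
    [[1, 0.3, 0], [0, 0, 0]],
    [[1, 0.3, 0], [0, 0, 0]],
    [[1, 0.3, 0], [0, 0, 0]],
    [[1, 0.3, 0], [0, 0, 0]],
  ],
)

```text
clock: 2.1
ee_pos: [0.2785, -0.2898, 0.2145]
tool_rot: [[-0.023, 1.0, 0.0], [1.0, 0.023, 0.0], [0.0, 0.0, -1.0]]
ft_force: [0.7, -1.2, 0.5]
finger_gap: 0.006
grip_force: 0.0
```

Request:
servo_tool(
  deltas=[
    [[1, 0.3, 0], [0, 0, 0]],
    [[1, 0.3, 0], [0, 0, 0]],
    [[1, 0.3, 0], [0, 0, 0]],
    [[1, 0.3, 0], [0, 0, 0]],
    [[1, 0.3, 0], [0, 0, 0]],
  ],
)

```text
clock: 2.6
ee_pos: [0.3195, -0.1387, 0.2147]
tool_rot: [[-0.023, 1.0, 0.0], [1.0, 0.023, -0.0], [-0.0, 0.0, -1.0]]
ft_force: [0.7, -0.3, 0.4]
finger_gap: 0.002
grip_force: 0.0
```

Request:
servo_tool(
  deltas=[
    [[1, 0.3, 0], [0, 0, 0]],
    [[1, 0.3, 0], [0, 0, 0]],
    [[1, 0.3, 0], [0, 0, 0]],
    [[1, 0.3, 0], [0, 0, 0]],
    [[1, 0.3, 0], [0, 0, 0]],
  ],
)

```text
clock: 3.1
ee_pos: [0.3605, 0.0126, 0.2147]
tool_rot: [[-0.023, 1.0, 0.0], [1.0, 0.023, -0.0], [-0.0, 0.0, -1.0]]
ft_force: [0.7, 0.4, 0.5]
finger_gap: 0.001
grip_force: 0.0
```

Request:
servo_tool(
  deltas=[
    [[0.6, 0.8, 0], [0, 0, 0]],
    [[0.6, 0.8, 0.5], [0, 0, 0]],
    [[0.64, 0.9, 1], [0, 0, 0]],
    [[0, 0, 1], [0, 0, 0]],
    [[0, 0, 1], [0, 0, 0]],
  ],
)

```text
clock: 3.6
ee_pos: [0.4345, 0.0691, 0.1084]
tool_rot: [[-0.024, 1.0, 0.0], [1.0, 0.024, 0.0], [0.0, 0.0, -1.0]]
ft_force: [-0.8, 0.5, -0.6]
finger_gap: 0.003
grip_force: 0.0
```

Request:
servo_tool(
  deltas=[
    [[0, 0, 1], [0, 0, 0]],
    [[0, 0, 1], [0, 0, 0]],
    [[0, 0, 0.8], [0, 0, 0]],
    [[0, 0, 0.46], [0, 0, 0]],
    [[0, 0, 0], [0, 0, 0]],
  ],
)

```text
clock: 4.1
ee_pos: [0.4325, 0.0682, 0.0102]
tool_rot: [[-0.024, 1.0, -0.004], [1.0, 0.024, -0.001], [-0.0, -0.004, -1.0]]
ft_force: [-0.5, 1.0, 0.5]
finger_gap: 0.007
grip_force: 0.0
```

```bash
cat >> h.py <<'E'
M=np.array([.6369,-.1596]); A=np.radians(9.4)
X=np.array([np.cos(A),np.sin(A)]); Y=np.array([-np.sin(A),np.cos(A)])
def bay(p): q=np.asarray(p)[:2]-M; return np.array([q@X,q@Y])
def world(b): return M+b[0]*X+b[1]*Y
def rack(n="top",save=None):
    "rack body top pixels by depth + bystanders; grey rack lies between"
    im,d=r.grab_frame(n); P=pts(n,d); s=r.state()
    if save: cv2.imwrite(save,im[:,:,::-1])
    return im,d,P,s
E
python3 - <<'E'
from h import *
im,d,P,s=rack("top","pics/t1.png")
print(s["ee_pos"],s["ft_force"])
cv2.imwrite("pics/t1c.png",cv2.resize(im[90:290,200:450,::-1],None,fx=3,fy=3))
E
```

```text
[0.43327783 0.06831765 0.01119399] [-0.95784118  0.45619102  0.14965667]
```

View pics/t1c.png

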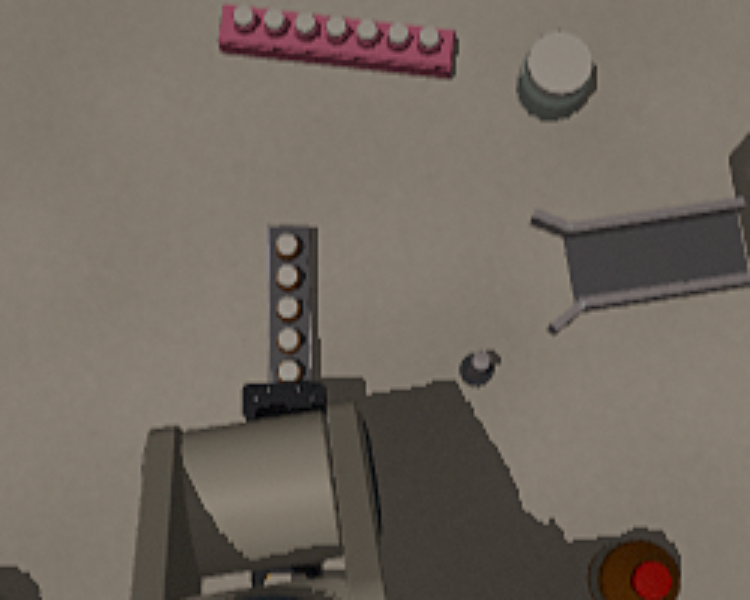

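The fingers stand just behind the rack's -x end, on its axis; in the crop the vials run up column 287 above the gripper. Next is the end push, about 20 mm of approach plus 95 mm of pushing.

Request:
servo_tool(
  deltas=[
    [[0.02, 0.4, 0], [0, 0, 0]],
    [[0.02, 0.3, 0], [0, 0, 0]],
    [[0, 0.3, 0], [0, 0, 0]],
    [[0, 0.4, 0], [0, 0, 0]],
    [[0, 0.4, 0], [0, 0, 0]],
  ],
)

```text
clock: 4.65
ee_pos: [0.4876, 0.071, 0.0122]
tool_rot: [[-0.026, 1.0, -0.002], [1.0, 0.026, -0.0], [-0.0, -0.002, -1.0]]
ft_force: [-6.8, -0.7, 6.4]
finger_gap: -0.0
grip_force: 3.5
```

Request:
servo_tool(
  deltas=[
    [[0, 0.4, 0], [0, 0, 0]],
    [[0, 0.4, 0], [0, 0, 0]],
    [[0, 0.4, 0], [0, 0, 0]],
    [[0, 0.4, 0], [0, 0, 0]],
    [[0, 0.4, 0], [0, 0, 0]],
  ],
)

```text
clock: 5.15
ee_pos: [0.5479, 0.0726, 0.0122]
tool_rot: [[-0.026, 1.0, -0.002], [1.0, 0.026, -0.0], [-0.0, -0.002, -1.0]]
ft_force: [-6.0, 0.8, 5.0]
finger_gap: 0.01
grip_force: 2.8
```

```bash
cat >> h.py <<'E'
def caps(P,im,lo=.045,hi=.064):
    "grey rack's bright vial caps in the bay frame -> line fit (centre of seen caps, axis deg)"
    hsv=cv2.cvtColor(im,cv2.COLOR_RGB2HSV)
    m=((P[...,2]>.022)&(P[...,2]<hi)).astype(np.uint8)
    n,l,st,_=cv2.connectedComponentsWithStats(m)
    out=[]
    for i in range(1,n):
        if st[i,4]<250: continue
        q=P[l==i]; b=(q[:,:2]-M)@np.stack([X,Y],1); rc=cv2.minAreaRect((b*1000).astype(np.float32))
        hue=hsv[l==i]; pink=np.median(hue[:,1])
        out.append((st[i,4],np.round(rc[0],1),np.round(rc[1],1),round(rc[2],1),"sat",pink,"px",st[i,:4]))
    return out
E
python3 - <<'E'
from h import *
for n in("top","scene"):
    im,d,P,s=rack(n,f"pics/{n}2.png"); print(n,bay(s["ee_pos"]))
    for c in caps(P,im): print(c)
E
```

```text
top [-0.04704402  0.24333513]
(np.int32(1083), array([226.1, 161.9]), array([200.1,  38.3]), 74.2, 'sat', np.float64(124.0), 'px', array([273,  92,  79,  22], dtype=int32))
(np.int32(496), array([112.9, 219.3]), array([35.5, 94.5]), 81.3, 'sat', np.float64(21.0), 'px', array([289, 131,  15,  35], dtype=int32))
(np.int32(886), array([  -0.5, -114.3]), array([277.8, 159. ]), 89.8, 'sat', np.float64(25.0), 'px', array([377, 136, 124,  65], dtype=int32))
scene [-0.04748911  0.24341126]
(np.int32(1322), array([ -20.1, 1713.4]), array([ 35.4, 556. ]), 80.9, 'sat', np.float64(198.0), 'px', array([510,   0, 130,  36], dtype=int32))
(np.int32(511), array([-308. , 1236.2]), array([175. ,  93.7]), 27.0, 'sat', np.float64(38.0), 'px', array([426,  22,  47,  19], dtype=int32))
(np.int32(700), array([-868. ,  699.3]), array([263., 130.]), 48.4, 'sat', np.float64(185.0), 'px', array([208,  27,  69,  27], dtype=int32))
(np.int32(1053), array([  30.7, 1150.9]), array([308. , 157.7]), 40.4, 'sat', np.float64(60.0), 'px', array([474,  46,  92,  32], dtype=int32))
(np.int32(257), array([-981. ,  338.4])
[... 962 characters left out ...]
t32(1765), array([230.7, 160.6]), array([201.4,  36.6]), 74.1, 'sat', np.float64(120.0), 'px', array([373, 235,  88,  60], dtype=int32))
(np.int32(382), array([-30.3, -49. ]), array([ 20.7, 148.1]), 5.2, 'sat', np.float64(40.0), 'px', array([219, 240,  52,  49], dtype=int32))
(np.int32(435), array([ 35.7, -50.7]), array([150.1,  23.5]), 83.3, 'sat', np.float64(38.0), 'px', array([242, 261,  62,  48], dtype=int32))
(np.int32(546), array([170.5, -23.1]), array([58.3, 39.7]), 37.8, 'sat', np.float64(36.0), 'px', array([319, 292,  33,  27], dtype=int32))
(np.int32(1403), array([  28.1, -242.6]), array([187.5,  89.1]), 35.0, 'sat', np.float64(60.0), 'px', array([139, 310, 109,  63], dtype=int32))
```

Request:
servo_tool(
  deltas=[
    [[0, -0.4, 0], [0, 0, 0]],
    [[0, 0, -1], [0, 0, 0]],
    [[0, 0, -1], [0, 0, 0]],
    [[0, 0, -0.7], [0, 0, 0]],
    [[0, 0, 0], [0, 0, 0]],
  ],
)

```text
clock: 5.75
ee_pos: [0.5368, 0.0725, 0.0955]
tool_rot: [[-0.027, 1.0, 0.005], [1.0, 0.027, 0.001], [0.001, 0.005, -1.0]]
ft_force: [0.7, 0.8, -0.8]
finger_gap: 0.003
grip_force: 0.0
```

Request:
servo_tool(
  deltas=[
    [[0.4, 0.93, 0], [0, 0, 0]],
    [[0.4, 0.93, 0], [0, 0, 0]],
    [[0.4, 0.93, 0], [0, 0, 0]],
    [[0.25, 0.93, 0], [0, 0, 0]],
    [[0, 0.93, 0], [0, 0, 0]],
  ],
  jaw=-1,
)

```text
clock: 6.25
ee_pos: [0.6738, 0.1205, 0.0914]
tool_rot: [[-0.028, 1.0, -0.002], [1.0, 0.028, -0.0], [-0.0, -0.002, -1.0]]
ft_force: [0.3, -0.4, -1.0]
finger_gap: 0.417
grip_force: 0.0
```

Request:
servo_tool(
  deltas=[
    [[0, 0.91, 0], [0, 0, 0]],
    [[0, 0, 0], [0, 0, 0]],
    [[0, 0, 0], [0, 0, 0]],
    [[0, 0, 0], [0, 0, 0]],
    [[0, 0, 0], [0, 0, 0]],
  ],
)

```text
clock: 6.75
ee_pos: [0.7002, 0.1202, 0.0925]
tool_rot: [[-0.027, 1.0, -0.001], [1.0, 0.027, -0.0], [-0.0, -0.001, -1.0]]
ft_force: [-0.2, -0.2, 0.4]
finger_gap: 0.855
grip_force: 0.0
```

Run:
```python
from h import *
for n in("scene",):
    im,d,P,s=rack(n,f"pics/{n}3.png"); print(n,bay(s["ee_pos"]),s["finger_gap"])
    for c in caps(P,im):
        if abs(c[1]).max()<300: print(c)
cv2.imwrite("pics/s3c.png",cv2.resize(im[150:310,220:480,::-1],None,fx=3,fy=3))
```

```text
scene [0.10848345 0.26568266] 0.8989945366533263
(np.int32(1383), array([ 66. , 224.3]), array([ 37.1, 202.8]), 81.9, 'sat', np.float64(51.0), 'px', array([334, 185,  76,  57], dtype=int32))
(np.int32(426), array([-241.2,   -9.2]), array([62.3, 31.7]), 59.9, 'sat', np.float64(64.0), 'px', array([180, 191,  31,  26], dtype=int32))
(np.int32(1762), array([230.4, 159.9]), array([201.4,  36.6]), 74.2, 'sat', np.float64(119.0), 'px', array([373, 235,  88,  60], dtype=int32))
(np.int32(378), array([-30.3, -48. ]), array([ 21.6, 147.4]), 5.7, 'sat', np.float64(39.0), 'px', array([219, 240,  52,  48], dtype=int32))
(np.int32(439), array([ 36.9, -50.5]), array([150.9,  21.5]), 83.8, 'sat', np.float64(38.0), 'px', array([242, 261,  62,  48], dtype=int32))
(np.int32(541), array([170.8, -23.2]), array([58.2, 38.6]), 38.6, 'sat', np.float64(35.0), 'px', array([319, 292,  33,  26], dtype=int32))
(np.int32(1398), array([  28.2, -243.1]), array([187.9,  88.9]), 34.8, 'sat', np.float64(59.0), 'px', array([139, 310, 109,  64], dtype=int32))
```

View pics/s3c.png

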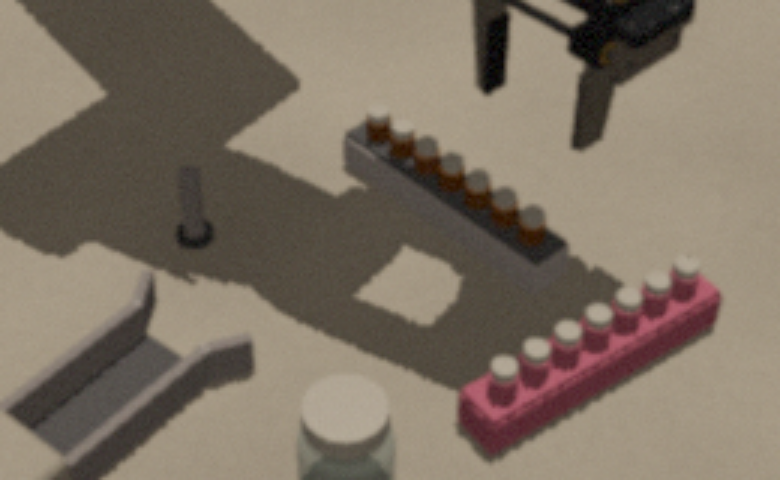

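The scene crop shows the rack free at bay (67, 225) mm with its caps in a row from (378,125) to (533,225). The open fingers are above its far side, at (490,60) and (590,120). Next I lower behind it, make contact, and pivot in 4° steps about a point 70 mm toward its -x end.

Request:
servo_tool(
  deltas=[
    [[0, -0.33, 0.7], [0, 0, 0]],
    [[0, 0, 1], [0, 0, 0]],
    [[0, 0, 0.98], [0, 0, 0]],
    [[0, 0, 0], [0, 0, 0]],
    [[0, 0, 0], [0, 0, 0]],
  ],
)

```text
clock: 7.3
ee_pos: [0.6912, 0.12, 0.0126]
tool_rot: [[-0.027, 1.0, -0.001], [1.0, 0.027, -0.0], [-0.0, -0.001, -1.0]]
ft_force: [0.4, -0.6, 0.0]
finger_gap: 1.0
grip_force: 0.0
```

Request:
servo_tool(
  deltas=[
    [[-0.2, 0, 0], [0, 0, 0]],
    [[-0.2, 0, 0], [0, 0, 0]],
    [[-0.2, 0, 0], [0, 0, 0]],
    [[-0.1, 0, 0], [0, 0, 0]],
    [[-0.22, 0.06, 0], [0, 0, 0.5]],
  ],
)

```text
clock: 7.8
ee_pos: [0.6947, 0.0927, 0.0133]
tool_rot: [[0.044, 0.999, 0.002], [0.999, -0.044, 0.001], [0.001, 0.001, -1.0]]
ft_force: [-0.2, 3.0, 2.4]
finger_gap: 1.004
grip_force: 1.2
```

Request:
servo_tool(
  deltas=[
    [[-0.22, 0.06, 0], [0, 0, 0.5]],
    [[-0.22, 0.06, 0], [0, 0, 0.5]],
    [[-0.22, 0.06, 0], [0, 0, 0.5]],
    [[-0.22, 0.06, 0], [0, 0, 0.5]],
    [[-0.22, 0.06, 0], [0, 0, 0.5]],
  ],
)

```text
clock: 8.3
ee_pos: [0.6979, 0.0584, 0.0132]
tool_rot: [[0.385, 0.923, 0.002], [0.923, -0.385, 0.0], [0.001, 0.002, -1.0]]
ft_force: [0.7, 2.3, 2.4]
finger_gap: 0.999
grip_force: 1.3
```

```bash
cat >> h.py <<'E'
def look(k):
    for n in("scene","top"):
        im,d,P,s=rack(n,f"pics/{n}{k}.png")
        print(n,bay(s["ee_pos"]).round(4),"tooly bay deg",round(np.degrees(np.arctan2(s["tool_rot"][1][1],s["tool_rot"][0][1])-A),1),s["ee_pos"][2],s["ft_force"])
        for c in caps(P,im):
            if abs(c[1][0])<130 and -40<c[1][1]<330: print(c)
E
python3 -c "
from h import *
look(4)"
```

```text
scene [0.0955 0.2041] tooly bay deg -32.3 0.013095691412649962 [2.0335478  0.27145821 2.37225851]
(np.int32(1438), array([ 63.4, 205.4]), array([ 57.3, 202.3]), 57.8, 'sat', np.float64(54.0), 'px', array([337, 185,  56,  69], dtype=int32))
top [0.0955 0.2045] tooly bay deg -32.0 0.013018374430631984 [ 1.54317036 -0.52145346 -0.24846491]
```

Request:
servo_tool(
  deltas=[
    [[-0.22, 0.06, 0], [0, 0, 0.5]],
    [[-0.22, 0.06, 0], [0, 0, 0.5]],
    [[-0.22, 0.06, 0], [0, 0, 0.5]],
    [[-0.22, 0.06, 0], [0, 0, 0.5]],
    [[-0.22, 0.06, 0], [0, 0, 0.5]],
  ],
)

```text
clock: 8.9
ee_pos: [0.6886, 0.0257, 0.0128]
tool_rot: [[0.676, 0.737, 0.001], [0.737, -0.676, 0.0], [0.001, 0.001, -1.0]]
ft_force: [1.0, 1.8, 0.1]
finger_gap: 1.002
grip_force: 1.1
```

Request:
servo_tool(
  deltas=[
    [[-0.22, 0.06, 0], [0, 0, 0.5]],
    [[-0.22, 0.06, 0], [0, 0, 0.5]],
    [[-0.22, 0.06, 0], [0, 0, 0.5]],
    [[-0.22, 0.06, 0], [0, 0, 0.5]],
    [[0, 0, 0], [0, 0, 0]],
  ],
)

```text
clock: 9.4
ee_pos: [0.6731, 0.0024, 0.0127]
tool_rot: [[0.852, 0.523, 0.0], [0.523, -0.852, -0.0], [0.0, 0.0, -1.0]]
ft_force: [0.6, 0.2, 0.5]
finger_gap: 1.003
grip_force: 0.1
```

```bash
python3 -c "
from h import *
look(5)"
```

```text
scene [0.0622 0.1542] tooly bay deg -67.7 0.01255007218279685 [-0.83803388  0.06596289 -0.15877143]
(np.int32(475), array([ 64.6, 105.2]), array([56.2, 55.3]), 19.1, 'sat', np.float64(57.0), 'px', array([318, 229,  30,  25], dtype=int32))
top [0.0622 0.1544] tooly bay deg -67.7 0.012461628780704698 [-0.72247226 -0.77234151  0.88430507]
```

Request:
servo_tool(
  deltas=[
    [[-0.22, 0.06, 0], [0, 0, 0.5]],
    [[-0.22, 0.06, 0], [0, 0, 0.5]],
    [[-0.22, 0.06, 0], [0, 0, 0.5]],
    [[-0.22, 0.06, 0], [0, 0, 0.5]],
    [[-0.22, 0.06, 0], [0, 0, 0.5]],
  ],
)

```text
clock: 10.0
ee_pos: [0.6469, -0.0183, 0.0124]
tool_rot: [[0.98, 0.2, 0.001], [0.2, -0.98, -0.0], [0.001, 0.0, -1.0]]
ft_force: [1.7, 0.1, 0.5]
finger_gap: 1.0
grip_force: 0.8
```

Request:
servo_tool(
  deltas=[
    [[-0.12, 0.03, 0], [0, 0, 0.28]],
    [[0, 0, 0], [0, 0, 0]],
    [[0.5, 0, 0], [0, 0, 0]],
    [[0.3, 0, -1], [0, 0, 0]],
    [[0, 0, -1], [0, 0, 0]],
  ],
)

```text
clock: 10.5
ee_pos: [0.6672, -0.0157, 0.0721]
tool_rot: [[0.986, 0.165, -0.002], [0.165, -0.986, 0.0], [-0.002, -0.0, -1.0]]
ft_force: [0.9, 1.2, -0.7]
finger_gap: 0.999
grip_force: 0.0
```

Request:
servo_tool(
  deltas=[
    [[0, 0, -1], [0, 0, 0]],
    [[0.5, 0, 0], [0, 0, 0]],
    [[1, 0, 0], [0, 0, 0]],
    [[1, 0, 0], [0, 0, 0]],
    [[0, 0, 0], [0, 0, 0]],
  ],
  jaw=1,
)

```text
clock: 11.0
ee_pos: [0.7439, -0.0031, 0.1024]
tool_rot: [[0.986, 0.165, 0.002], [0.165, -0.986, 0.0], [0.002, 0.0, -1.0]]
ft_force: [-0.0, -0.4, -0.2]
finger_gap: 0.587
grip_force: 0.0
```

```bash
python3 -c "
from h import *
look(6)"
```

```text
scene [0.1289 0.1369] tooly bay deg -89.9 0.10178030067460894 [-1.00115028 -0.52032772 -1.12539182]
(np.int32(909), array([  2.1, 132.2]), array([ 37.1, 136.4]), 0.4, 'sat', np.float64(45.0), 'px', array([294, 203,  53,  42], dtype=int32))
top [0.1276 0.1369] tooly bay deg -90.0 0.10153510620636032 [-0.01702278 -0.21102933  0.22265235]
```

View pics/top6.png

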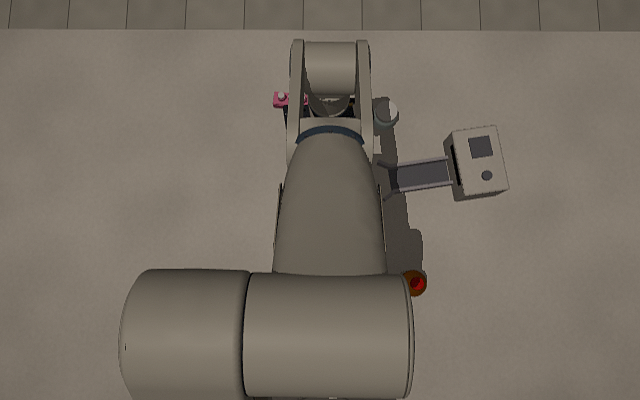

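The scene view gives the rack at x = +2 mm, 0.4° off the bay axis, with its leading end about 64 mm before the mouth. The top view is blocked by the arm across (330,200). Next I go behind the trailing end with shut fingers, turned so their 36 mm face pushes.

Request:
servo_tool(
  deltas=[
    [[-0.7, -0.87, 0], [0, 0, 0]],
    [[-0.7, -0.87, 0], [0, 0, 0]],
    [[-0.7, -0.87, 0], [0, 0, 0]],
    [[-0.7, -0.87, 0], [0, 0, 0]],
    [[-0.7, -0.87, 0], [0, 0, 0]],
  ],
)

```text
clock: 11.6
ee_pos: [0.6136, 0.1081, 0.1022]
tool_rot: [[0.987, 0.163, -0.001], [0.163, -0.987, -0.0], [-0.001, 0.0, -1.0]]
ft_force: [-0.3, 0.6, 0.5]
finger_gap: 0.061
grip_force: 0.0
```

Request:
servo_tool(
  deltas=[
    [[-0.7, -0.87, 0], [0, 0, 0]],
    [[0, 0, 0], [0, 0, -1]],
    [[0, 0, 0], [0, 0, -1]],
    [[0, 0, 0], [0, 0, -1]],
    [[0, 0, 0], [0, 0, -1]],
  ],
)

```text
clock: 12.1
ee_pos: [0.5897, 0.1299, 0.1023]
tool_rot: [[0.747, 0.665, -0.001], [0.665, -0.747, -0.0], [-0.001, -0.001, -1.0]]
ft_force: [-0.5, -0.3, 0.2]
finger_gap: 0.005
grip_force: 0.0
```

Request:
servo_tool(
  deltas=[
    [[0, 0, 0], [0, 0, -1]],
    [[0, 0, 0], [0, 0, -1]],
    [[0, 0, 0], [0, 0, -1]],
    [[0, 0, 0], [0, 0, -1]],
    [[0, 0, 0], [0, 0, -1]],
  ],
)

```text
clock: 12.6
ee_pos: [0.5898, 0.1297, 0.1022]
tool_rot: [[0.144, 0.99, -0.001], [0.99, -0.144, -0.0], [-0.001, -0.001, -1.0]]
ft_force: [-0.1, 0.1, -0.7]
finger_gap: 0.004
grip_force: 0.0
```

Request:
servo_tool(
  deltas=[
    [[0, 0, 0], [0, 0, -1]],
    [[0, 0, 0], [0, 0, -1]],
    [[0, 0, 0], [0, 0, -0.25]],
    [[0, 0, 0], [0, 0, 0]],
    [[0, 0, 0], [0, 0, 0]],
  ],
)

```text
clock: 13.1
ee_pos: [0.5904, 0.1299, 0.1023]
tool_rot: [[-0.161, 0.987, -0.001], [0.987, 0.161, -0.0], [-0.0, -0.001, -1.0]]
ft_force: [-0.4, 0.0, -0.6]
finger_gap: 0.008
grip_force: 0.0
```

```bash
python3 -c "
from h import *
look(7)"
```

```text
scene [0.0017 0.2932] tooly bay deg -0.2 0.10237962709860013 [ 0.58999345 -0.9370145  -0.26268154]
(np.int32(1331), array([  3.4, 164.9]), array([200.5,  36.9]), 89.1, 'sat', np.float64(49.0), 'px', array([294, 185,  70,  60], dtype=int32))
top [0.0019 0.2933] tooly bay deg -0.2 0.10240807469758711 [-0.04863963  0.25963546  0.40221704]
(np.int32(1006), array([ -0.5, 153.8]), array([176. ,  36.5]), 89.7, 'sat', np.float64(23.0), 'px', array([293, 177,  72,  25], dtype=int32))
```

Request:
servo_tool(
  deltas=[
    [[0, 0, 1], [0, 0, 0]],
    [[0, 0, 1], [0, 0, 0]],
    [[0, 0, 1], [0, 0, 0]],
    [[-0.2, 0, 0], [0, 0, 0]],
    [[-0.3, 0, 0], [0, 0, 0]],
  ],
)

```text
clock: 13.7
ee_pos: [0.5935, 0.1151, 0.0125]
tool_rot: [[-0.162, 0.987, -0.001], [0.987, 0.162, -0.0], [-0.0, -0.001, -1.0]]
ft_force: [0.3, -0.0, 1.1]
finger_gap: 0.007
grip_force: 0.0
```

Request:
servo_tool(
  deltas=[
    [[-0.3, 0, 0], [0, 0, 0]],
    [[-0.4, 0, 0], [0, 0, 0]],
    [[-0.4, 0, 0], [0, 0, 0]],
    [[-0.4, 0, 0], [0, 0, 0]],
    [[-0.2, 0, 0], [0, 0, 0]],
  ],
)

```text
clock: 14.2
ee_pos: [0.6026, 0.0638, 0.0131]
tool_rot: [[-0.16, 0.987, 0.001], [0.987, 0.16, 0.0], [0.0, 0.001, -1.0]]
ft_force: [-0.5, 5.4, 3.3]
finger_gap: 0.004
grip_force: 2.2
```

```bash
python3 -c "
from h import *
look(8)"
```

```text
scene [0.0025 0.2254] tooly bay deg -0.2 0.012826471443176297 [ 0.6410596  -0.74534909  0.60067208]
(np.int32(1621), array([  3.6, 126.9]), array([223.3,  36.7]), 88.6, 'sat', np.float64(53.0), 'px', array([277, 189,  80,  69], dtype=int32))
top [0.0022 0.226 ] tooly bay deg -0.2 0.012527988038077937 [ 0.74862066  0.53489882 -0.21955718]
(np.int32(762), array([-1.2, 83. ]), array([132.4,  36.9]), 89.6, 'sat', np.float64(23.0), 'px', array([331, 175,  54,  21], dtype=int32))
```

The rack is straight, on the centre line to within about 2 mm, and its leading end is at the mouth, so I keep pushing.

Request:
servo_tool(
  deltas=[
    [[-0.3, 0, 0], [0, 0, 0]],
    [[-0.4, 0, 0], [0, 0, 0]],
    [[-0.4, 0, 0], [0, 0, 0]],
    [[-0.4, 0, 0], [0, 0, 0]],
    [[-0.4, 0, 0], [0, 0, 0]],
  ],
)

```text
clock: 14.8
ee_pos: [0.6112, 0.0076, 0.0123]
tool_rot: [[-0.161, 0.987, -0.0], [0.987, 0.161, -0.0], [0.0, -0.0, -1.0]]
ft_force: [-1.2, 3.1, 1.7]
finger_gap: 0.004
grip_force: 1.7
```

Request:
servo_tool(
  deltas=[
    [[-0.4, 0, 0], [0, 0, 0]],
    [[-0.4, 0, 0], [0, 0, 0]],
    [[-0.4, 0, 0], [0, 0, 0]],
    [[-0.4, 0, 0], [0, 0, 0]],
    [[-0.4, 0, 0], [0, 0, 0]],
  ],
)

```text
clock: 15.3
ee_pos: [0.6209, -0.0515, 0.0123]
tool_rot: [[-0.161, 0.987, -0.0], [0.987, 0.161, 0.0], [0.0, -0.0, -1.0]]
ft_force: [-0.2, 2.8, 2.4]
finger_gap: 0.007
grip_force: 1.6
```

Request:
servo_tool(
  deltas=[
    [[-0.4, 0, 0], [0, 0, 0]],
    [[-0.2, 0, 0], [0, 0, 0]],
    [[0, 0, 0], [0, 0, 0]],
    [[0, 0, 0], [0, 0, 0]],
    [[0, 0, 0], [0, 0, 0]],
  ],
)

```text
clock: 15.8
ee_pos: [0.6236, -0.0681, 0.0123]
tool_rot: [[-0.162, 0.987, -0.0], [0.987, 0.162, -0.0], [-0.0, -0.0, -1.0]]
ft_force: [-0.4, 0.5, -0.6]
finger_gap: 0.006
grip_force: 0.0
```

```bash
python3 -c "
from h import *
look(9)"
```

```text
scene [0.0018 0.0925] tooly bay deg -0.1 0.012269692620880436 [-0.85109083  0.48453201 -0.4633555 ]
(np.int32(2297), array([-12.8,  -8.8]), array([226.2,  66.5]), 89.3, 'sat', np.float64(48.0), 'px', array([219, 219,  98,  81], dtype=int32))
top [0.0019 0.0926] tooly bay deg -0.1 0.01232441221168552 [-0.66309797 -0.35208172  1.60278488]
```

Request:
servo_tool(
  deltas=[
    [[-0.2, 0, 0], [0, 0, 0]],
    [[-0.2, 0, 0], [0, 0, 0]],
    [[-0.2, 0, 0], [0, 0, 0]],
    [[-0.15, 0, 0], [0, 0, 0]],
    [[-0.1, 0, 0], [0, 0, 0]],
  ],
)

```text
clock: 16.4
ee_pos: [0.6278, -0.094, 0.0123]
tool_rot: [[-0.161, 0.987, -0.0], [0.987, 0.161, 0.0], [0.0, -0.0, -1.0]]
ft_force: [-1.1, 2.0, -0.3]
finger_gap: 0.009
grip_force: 1.0
```

Request:
servo_tool(
  deltas=[
    [[-0.04, 0, 0], [0, 0, 0]],
    [[-0.04, 0, 0], [0, 0, 0]],
    [[-0.04, 0, 0], [0, 0, 0]],
    [[-0.04, 0, 0], [0, 0, 0]],
    [[-0.04, 0, 0], [0, 0, 0]],
  ],
)

```text
clock: 16.9
ee_pos: [0.6288, -0.0993, 0.0123]
tool_rot: [[-0.161, 0.987, -0.0], [0.987, 0.161, 0.0], [0.0, -0.0, -1.0]]
ft_force: [-0.8, 1.2, -1.1]
finger_gap: 0.009
grip_force: 0.7
```

Request:
servo_tool(
  deltas=[
    [[-0.04, 0, 0], [0, 0, 0]],
    [[-0.04, 0, 0], [0, 0, 0]],
    [[-0.03, 0, 0], [0, 0, 0]],
    [[-0.03, 0, 0], [0, 0, 0]],
    [[-0.02, 0, 0], [0, 0, 0]],
  ],
)

```text
clock: 17.4
ee_pos: [0.6293, -0.1028, 0.0124]
tool_rot: [[-0.161, 0.987, -0.001], [0.987, 0.161, 0.002], [0.002, -0.0, -1.0]]
ft_force: [-1.1, 10.9, 0.6]
finger_gap: 0.004
grip_force: 5.6
```

Request:
servo_tool(
  deltas=[
    [[-0.02, 0, 0], [0, 0, 0]],
    [[-0.02, 0, 0], [0, 0, 0]],
    [[-0.02, 0, 0], [0, 0, 0]],
    [[0, 0, 0], [0, 0, 0]],
    [[0, 0, 0], [0, 0, 0]],
  ],
)

```text
clock: 17.9
ee_pos: [0.6292, -0.1029, 0.0124]
tool_rot: [[-0.16, 0.987, -0.002], [0.987, 0.16, 0.004], [0.004, -0.001, -1.0]]
ft_force: [-1.5, 17.4, 2.9]
finger_gap: 0.005
grip_force: 8.5
```

The force rises with no further motion, so the rack is hard against the back stop. I'll back off, rise and check.

Request:
servo_tool(
  deltas=[
    [[0.2, 0, 0], [0, 0, 0]],
    [[0.6, 0, 0], [0, 0, 0]],
    [[1, 0, 0], [0, 0, 0]],
    [[1, 0, -0.5], [0, 0, 0]],
    [[0, 0, -1], [0, 0, 0]],
  ],
)

```text
clock: 18.4
ee_pos: [0.6136, -0.0194, 0.0558]
tool_rot: [[-0.164, 0.987, -0.005], [0.987, 0.164, 0.001], [0.001, -0.005, -1.0]]
ft_force: [-0.2, -0.6, -0.0]
finger_gap: 0.003
grip_force: 0.0
```

Request:
servo_tool(
  deltas=[
    [[0, 0, -1], [0, 0, 0]],
    [[1, 0, -1], [0, 0, 0]],
    [[1, 0, -1], [0, 0, 0]],
    [[1, 0, 0], [0, 0, 0]],
    [[0, 0, 0], [0, 0, 0]],
  ],
)

```text
clock: 18.9
ee_pos: [0.6018, 0.0693, 0.1488]
tool_rot: [[-0.164, 0.986, 0.002], [0.986, 0.164, 0.001], [0.0, 0.003, -1.0]]
ft_force: [0.0, 0.2, -1.1]
finger_gap: 0.008
grip_force: 0.0
```

Run:
```python
from h import *
look(10)
im,d,P,s=rack("scene"); 
b=(P[...,:2]-M)@np.stack([X,Y],1); b=np.dstack([b,P[...,2]])
m=(b[...,2]>.04)&(b[...,2]<.06)&(abs(b[...,0])<.03)&(b[...,1]>-.14)&(b[...,1]<.1)
q=b[m]; print("caps centre",q.mean(0),"y range",q[:,1].min(),q[:,1].max(),cv2.fitLine(q[:,:2].astype(np.float32),2,0,.01,.01).ravel())
m=(b[...,2]>.024)&(b[...,2]<.06)&(abs(b[...,0])<.025)&(b[...,1]>.005)&(b[...,1]<.1); q=b[m]; print("rear y",np.quantile(q[:,1],[.9,.98,1]),"x",q[:,0].min(),q[:,0].max())
cv2.imwrite("pics/fin.png",cv2.resize(im[140:370,120:400,::-1],None,fx=2.5,fy=2.5))
```

```text
scene [0.0022 0.23  ] tooly bay deg 0.0 0.1479670066841926 [-0.15380508 -0.13410205  0.16246817]
top [0.002  0.2289] tooly bay deg -0.0 0.1474352118171256 [ 0.38766232 -0.42702506 -0.05096833]
caps centre [ 0.00293718 -0.05054354  0.05126541] y range -0.13452642250231692 0.03506967116036368 [ 0.01087282  0.9999409   0.00293718 -0.05054354]
rear y [0.04155583 0.04600772 0.04731468] x -0.014838095752245156 0.020203436464987866
```

View pics/fin.png

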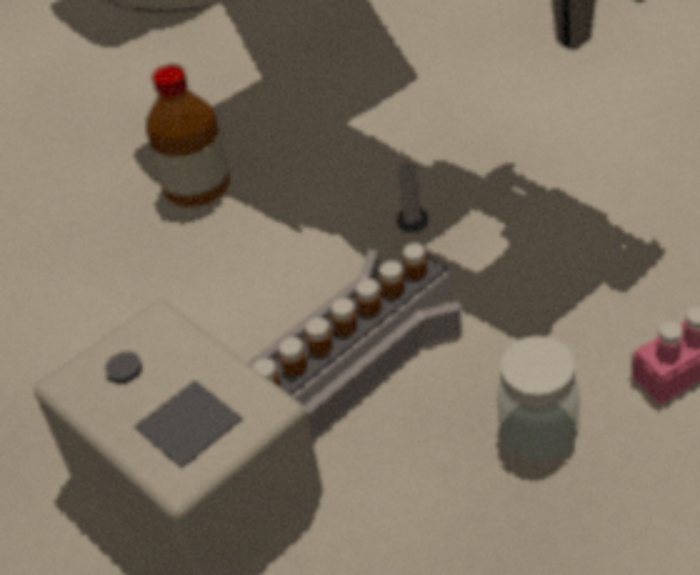

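The rack lies in the bay with its caps in a line from (265,372) to (413,258). It is against the back stop at x ≈ 2 mm and nearly parallel to the walls, rear face at about 47 mm. The bottle and jar are untouched and the gripper is clear, so I'm handing in.

```bash
python3 -c "
from workcell import r
print(r.finish_job())"
```

```text
the job is handed in; nothing more can be done
None
```

The rack is home in the bay against the back stop, about 2–3 mm off the centre line and within 1° of straight, with nothing else touched and the arm clear; the job is handed in, but no verdict was returned.

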